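# Click the crank onto the hand coffee mill and give it a quarter turn

### The job

Fit the loose crank onto the square drive on top of the coffee mill: push it straight down, firmly but without forcing it, until the spring balls click and it is fully home. Then turn the crank about a quarter turn clockwise (seen from above) so that the spindle turns with it, and let go, leaving the crank clicked on and everything else on the worktop where it stands.

Things in the scene. Friction and masses are not known exactly. Their poses are not given: they have to be found in the camera images.
- mill: hand coffee mill: steel cylinder 70 mm across, knurled ring round its waist, black top cap, 96 mm rubber foot held fast to the worktop. Origin at the centre of its underside, z up. A square drive stands up out of the cap, its top 142 to 146 mm above the worktop (grind setting), its axis up to 4 mm off the mill's along the mill's x and up to 4 mm along its y: not measured, to be seen or felt.
- spindle (a joint): turn of the mill's drive, rad; grows clockwise seen from above; starts between 0 and 0.4, stays where it is left, turns from -1 to 4 against about 0.15 N m of friction. At 0 the drive's x and y axes (normal to its flats) are those of the mill. The drive: 16 mm across flats, 22 mm tall, flat-topped with sharp edges, on a flat collar 30 mm across.
- ball_a (a joint): how far the spring ball on the drive's +x flat is pressed in, m: 0 standing out 3 mm (also when clicked into a window), about 0.002 when a socket wall covers it; spring force 2.8 N at 0, plus 2 N per mm; ball radius 4.5 mm, centre 10.5 mm below the drive's top.
- ball_b (a joint): the same for the ball on the -x flat.
- crank: loose steel crank, about 160 g, standing upright on the open end of its socket block. Origin at the centre of the socket's mouth (its lowest face), z up, x along the crank arm. Arm: 13 mm wide, 5 mm thick, 21 to 26 mm above the mouth, running out from the block to x = 83 mm; a wooden knob 22 mm across stands on it at x = 76 mm, up to 58 mm above the mouth.
- socket_mouth (a point): centre of the mouth of the crank's socket (the crank's origin and axes). Block 30 x 30 mm, 26 mm tall; square bore 18 mm wide, 20.5 mm deep, sides along x and y (1 mm play a side on the drive). Each of the four walls has a 9 mm window 5.5 to 14.5 mm above the mouth that a ball clicks into: it fits in any of four quarter turns. Fully home it is 20.5 mm below the drive's top.
- grip_boss (a point): point on the crank's axis 45 mm above the mouth, inside the grip boss: a steel block on top of the socket, 22 mm along x, 18 mm along y, from 26 to 52 mm above the mouth, with flat sides to grip along y. Pushed onto the drive, the crank meets the balls when its mouth is about 7 mm below the drive's top; getting past them takes some 10 to 15 N, then it clicks home. Over 40 N is forcing it.
- salt_shaker: bystander: glass salt shaker with metal top, 44 mm across, 90 mm high; origin at the centre of its underside
- teaspoon: bystander: steel teaspoon lying flat, 130 mm long; origin at the centre of its underside
- garlic: bystander: garlic bulb, 56 mm across and high; origin at the centre of its underside
- mug_cream: bystander: two-tone mug, 86 mm across, 121 mm over the handle, 99 mm high; origin at the centre of its underside
- honey_jar: bystander: honey jar with red lid, 60 mm across, 86 mm high; origin at the centre of its underside
- spice_a: bystander: spice jar with black lid, 41 mm across, 105 mm high; origin at the centre of its underside
- soap_bar: bystander: pale green soap bar, 58 x 84 x 26 mm; origin at the centre of its underside
Not all that is in view belongs to the job. Leave any red look-alike of the crank alone.

How it is judged:
By the outcome, as a careful person would: the job done as asked, in the order asked, and still so for the second after the job is handed in, with the robot touching nothing.
It also fails if it takes over 72 s, if anything falls off the work surface, if the arm or the gripper's body presses on something with over 40 N, if the wrist force passes 120 N, or if a joint passes its speed limit or range.

### The arm

A 6-joint arm with a two-finger parallel gripper is mounted at the origin on a cart in front of the work surface, level with it; the furniture and walls round the work are solid. World frame = base frame: x ahead of the robot, y to its left, z up, the work surface at z = 0. Lengths are in mm, angles in degrees, forces in N, time in s.
With the tool pointing down it reaches from about 300 to 850 mm from the base axis. Payload 4.2 kg.
Tool frame: the origin (TCP) lies midway between the tips of the shut fingers; the grasp point (between the pads) lies 19 mm behind it; z points along the fingers, y is the line along which they close (so a half turn about z gives the same grasp; the last joint's range is limited). The gripper opens to 91 mm and grips with 3 to 60 N. Pads are 32 mm wide; open, the fingers measure 118 mm over their backs; the gripper's body (76 mm by 178 mm) begins 60 mm behind the grasp point.
Start: joints at [-1.146, 18.312, 89.639, -0, 72.044, -1.146], TCP at [575.016, 0, 213.976] pointing down, gripper open.
Joint ranges: [-177.97, 177.97], [-48.28, 115.42], [12.27, 149.76], [-77.06, 257.06], [2.81, 150.46], [-146.56, 146.56]. Speed limits (degrees/s): [147.25, 147.25, 180, 180, 180, 180].

### API

Orientations are given as [roll, pitch, yaw] about the fixed x, y, z axes, in that order (R = Rz(yaw) Ry(pitch) Rx(roll)).
In Python, from workcell import env gives the robot as it stands.
- The arm moves only by the shell command python3 -m jog 'ROWS' [FORCE]. ROWS is a JSON object of lists of equal length, an entry for each row: "jaw": the finger opening in mm, from 0 to 91.2; "slide": the shift along the tool's x, y, z in units of 30 mm (1.0 is 30 mm), a list of three; "spin": the turn about the tool's z in units of 8 degrees (1.0 is 8 degrees). In form: {"jaw": [jaw, ...], "slide": [[dx, dy, dz], ...], "spin": [spin, ...]}. A call has 1 to 10 rows; each row shifts and turns the commanded pose from where the row before left it, along the tool's axes as they then stand; what a row does not reach is not made up. A row lasts 1/10 s, in which the tool goes at most 50 mm and 8.59 degrees, less where a joint would pass 70% of its speed; a pose out of reach is approached as far as the arm can. A call is refused whole if a number of a shift passes 1 or a number of a turn 1, either way. A call with a gripper value outside its range is refused whole. The fingers move at their own pace and stop on an object; FORCE is the grip in N (left out, the last holds). Time passes only in rows, so rows that do not move let the fingers close. It gives the time, the measured TCP pose, the force, the opening and the grip force at its end, in the units of the state.
- env.state(): the state, without advancing time (a new reading comes with each control period).
- env.grab_frame(name): name is "scene" or "side" or "wrist"; returns the picture (480x640x3 uint8, red, green, blue); there is no depth.
- env.camera_model(name): a dict with "fx", "fy", "cx", "cy" (pixels), "D" ([k1, k2, p1, p2, k3] as OpenCV has them; the pictures are not rectified), "camera_from_world" (4x4, takes a point from world to camera coordinates). Camera axes: x right, y up, looking along -z (the intrinsics and any distortion apply to the point x, -y, -z); pixel columns grow to the right and rows downward; lengths in mm; the calibration is good to about 2 mm. A picture is of the moment at which its call begins: read the wrist's pose just before it. camera_model takes no time and is no camera call; for the wrist camera it gives the pose at the moment of the call.
- env.job_done(): hands the job in; it is judged then, once.
The state is a dict: "time_s": time; "qpos": joint angles; "qvel": joint speeds; "effort": joint torques, N m; "ee_pos": TCP position; "ee_rot": TCP orientation; "force": force on the tool from outside, world axes, zero at the start; "torque": the same for the moment, N m; "gripper_width": finger opening in mm; "gripper_force": force on a finger pad.
Only numpy, scipy, OpenCV 4.12 (cv2) and the standard library are available. Lean on these libraries where they do the work, as an engineer would, in place of code of your own. Each camera call takes 0.05 s, during which the arm holds its last target. There are 200 camera calls.

## Working session

There is one attempt and no reset: what is moved stays moved. The work goes in short steps, Python scripts to look and compute and a shell command to move; the robot and the scene stay as the last step left them, time stands still between calls to the robot, and variables do not carry over. Pictures are saved under pics/ and viewed, at most 10 in all, crops included, and the job is handed in when it is done.

```bash
mkdir -p pics; ls
cat > h.py <<'E'
from workcell import env
import numpy as np, cv2
def shot(cam,name=None):
    m=env.camera_model(cam); im=env.grab_frame(cam)
    if name: cv2.imwrite(f'pics/{name}.png',im[:,:,::-1])
    return m,im
def K(m): return np.array([[m['fx'],0,m['cx']],[0,m['fy'],m['cy']],[0,0,1.]]),np.array(m['D'],float)
def ray(m,uv):
    k,D=K(m); p=cv2.undistortPoints(np.array([[uv]],float),k,D)[0,0]
    T=np.array(m['camera_from_world']); R=T[:3,:3]
    d=R.T@np.array([p[0],-p[1],-1]); return -R.T@T[:3,3], d/np.linalg.norm(d)
def onz(m,uv,z):
    o,d=ray(m,uv); return o+d*(z-o[2])/d[2]
def proj(m,P):
    k,D=K(m); T=np.array(m['camera_from_world']); P=np.atleast_2d(P).astype(float)
    c=(T[:3,:3]@P.T).T+T[:3,3]; c=c*[1,-1,-1]
    return cv2.projectPoints(c,np.zeros(3),np.zeros(3),k,D)[0][:,0]
def tri(rs):
    A=sum(np.eye(3)-np.outer(d,d) for o,d in rs); b=sum((np.eye(3)-np.outer(d,d))@o for o,d in rs)
    return np.linalg.solve(A,b)
E
python3 - <<'E'
from h import *
for c in ['scene','side','wrist']:
    m,im=shot(c,c+'0'); T=np.array(m['camera_from_world']); print(c,m['fx'],-T[:3,:3].T@T[:3,3],-T[2,:3])
print(env.state())
E
```

```text
pics
scene 577.7193947311463 [-157.37461324 -764.9900989  1221.05204434] [ 0.45044096  0.50557463 -0.73586496]
side 483.24656500985566 [  470.59125569 -1282.07010372   832.7760091 ] [ 0.03052469  0.86215163 -0.50572998]
wrist 392.71185510710325 [574.90063218  67.49365707 383.82343181] [-0.00171215 -0.24371014 -0.96984661]
{'time_s': 0.15, 'qpos': array([-1.14509550e+00,  1.83422766e+01,  8.96909847e+01,  1.80469476e-04,
        7.20436283e+01, -1.14533523e+00]), 'qvel': array([ 0.00755765, -0.10745772, -0.23514647,  0.08953801,  0.01800224,
        0.00638999]), 'effort': array([-5.72294630e-04, -4.12774551e+01, -2.32154489e+01,  7.26667210e-02,
        4.33494255e-02, -9.00343002e-05]), 'ee_pos': array([5.74614483e+02, 1.77087793e-02, 2.13318644e+02]), 'ee_rot': array([-1.79923129e+02, -1.70847971e-03,  9.00001828e+01]), 'force': array([ 0.03382171, -0.05703114, -0.05633101]), 'torque': array([ 0.02817102, -0.02245289, -0.00433643]), 'gripper_force': 0.0, 'gripper_width': 91.09877676982305}
```

View pics/scene0.png

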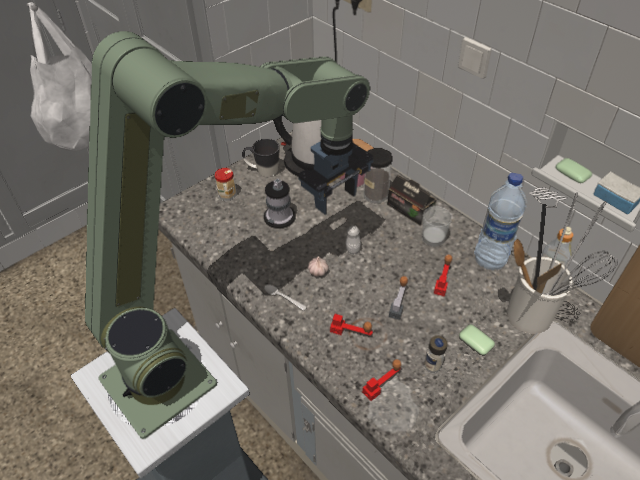

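View pics/side0.png

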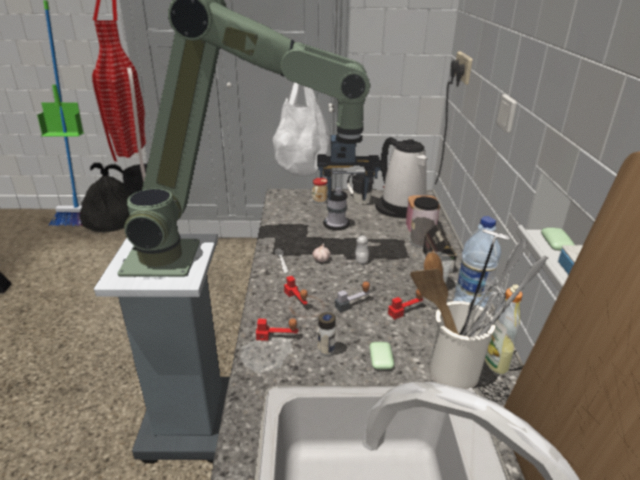

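View pics/wrist0.png

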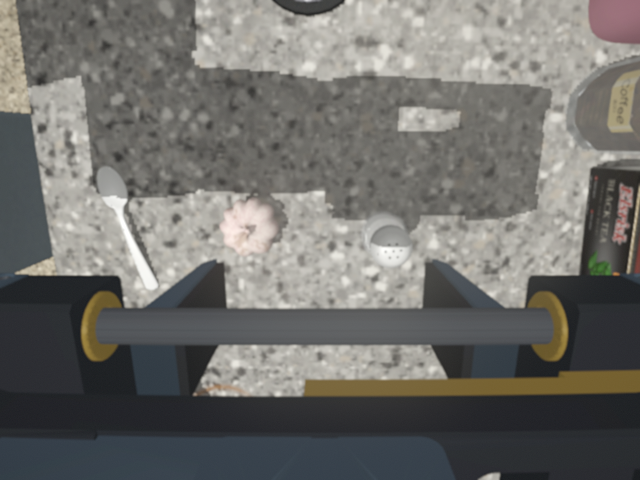

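The wrist view has garlic at (250,225), shaker at (388,240) and the mill foot at (310,0). In the scene view the grey crank has its block near (397,310) and knob at (404,280), with the mill drive at about (277,186). In the side view the crank block is at (342,302) with its knob at (365,286), and the mill is at (336,205).

Run:
```python
from h import *
ms,mi=env.camera_model('scene'),env.camera_model('side')
for n,a,b in [('block',(397,306),(342,300)),('knob',(404,281),(365,286)),('milltop',(277,186),(336,183))]:
    print(n,tri([ray(ms,a),ray(mi,b)]).round(1))
for n,a,z in [('knob',(404,281),52),('block',(397,308),15),('mill foot',(280,217),5),('mill top',(277,184),140),('garlic',(317,267),28),('shaker',(353,240),45),('spiceL',(437,350),60),('red1',(336,326),20),('red2',(372,390),20),('red3',(440,290),20),('jar/coffeemug',(435,225),50),('honey',(225,180),60)]: print(n,onz(ms,a,z).round(0))
a=cv2.imread('pics/scene0.png');b=cv2.imread('pics/side0.png')
f=lambda i,x,y,w,h:cv2.resize(i[y:y+h,x:x+w],(400,300),interpolation=cv2.INTER_CUBIC)
cv2.imwrite('pics/crop.png',np.vstack([np.hstack([f(a,365,265,80,60),f(b,310,270,80,60)]),np.hstack([f(a,235,170,80,60),f(b,296,170,80,60)])]))
```

```text
block [ 557.9 -246.5   25.1]
knob [ 620.9 -211.4   44.2]
milltop [549.  203.3 157.3]
knob [ 616. -215.   52.]
block [ 562. -245.   15.]
mill foot [557. 220.   5.]
mill top [555. 217. 140.]
garlic [496. -13.  28.]
shaker [625. -19.  45.]
spiceL [ 515. -409.   60.]
red1 [ 407. -181.   20.]
red2 [ 348. -365.   20.]
red3 [ 684. -284.   20.]
jar/coffeemug [ 831. -138.   50.]
honey [503. 411.  60.]
```

View pics/crop.png

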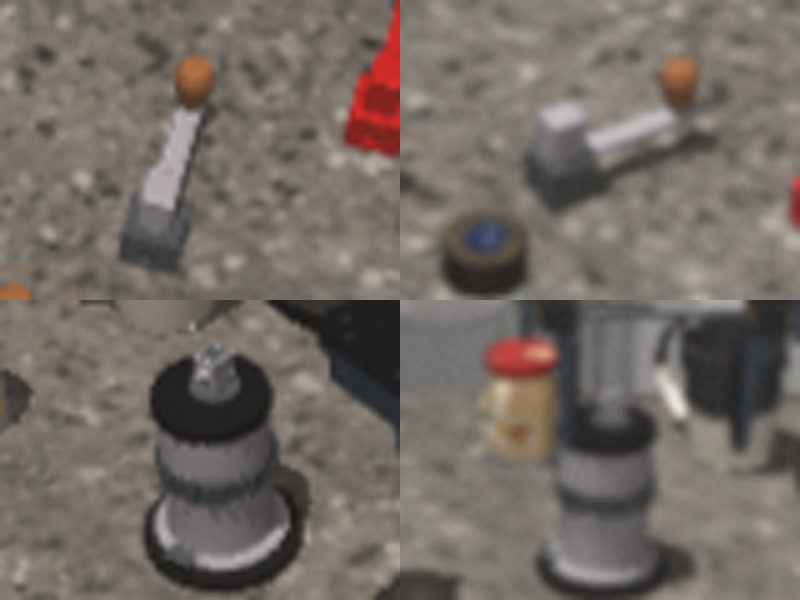

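The crop shows the crank block and arm pointing away at a yaw of about 29°, near (558,-246), and the drive on the mill cap near (553,212). I'll look at the mill with the wrist camera first.

```bash
python3 -m jog '{"jaw":[91,91,91,91,91,91,91,91],"slide":[[0.8,0,0],[1,0,0],[1,0,0],[1,0,0],[0.8,-0.2,0],[0.5,-0.3,0],[0,0,0],[0,0,0]],"spin":[0,0,0,0,0,0,0,0]}'
python3 - <<'E'
from h import *
s=env.state();m,im=shot('wrist','mill1');print(s['ee_pos'],s['ee_rot']); np.save('mill1.npy',m,allow_pickle=True)
E
```

```text
time_s: 0.95
ee_pos: [559.8, 152.4, 214.0]
ee_rot: [180.0, 0.1, 90.0]
force: [-0.4, -0.1, -0.1]
gripper_width: 90.8
gripper_force: 0.0
[559.82609141 152.44887087 213.97289394] [1.79991202e+02 5.01509563e-02 9.00270852e+01]
```

View pics/mill1.png

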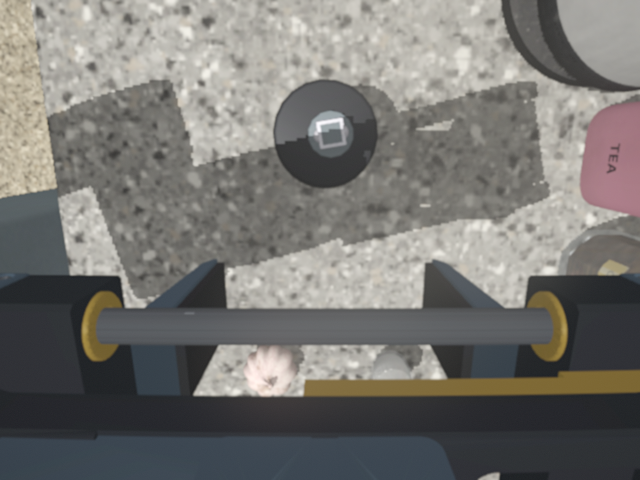

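The drive is a small square with bright edges at (331,133), on the black cap centred at (326,133).

Run:
```python
from h import *
im=cv2.imread('pics/mill1.png'); c=im[105:161,295:367]
cv2.imwrite('pics/c2.png',cv2.resize(c,None,fx=10,fy=10,interpolation=cv2.INTER_CUBIC))
m=np.load('mill1.npy',allow_pickle=True).item()
g=cv2.cvtColor(c,cv2.COLOR_BGR2GRAY)
for t in (170,185,200,215):
    n,l,st,_=cv2.connectedComponentsWithStats((g>t).astype(np.uint8)); k=1+st[1:,4].argmax()
    p=np.argwhere(l==k)[:,::-1]+[295,105]
    P=np.array([onz(m,q,144)[:2] for q in p],np.float32); print(t,len(p),cv2.minAreaRect(P))
```

```text
170 287 ((561.0189208984375, 230.2246856689453), (20.61504364013672, 7.954153537750244), 12.602995872497559)
185 203 ((562.070556640625, 230.5947723388672), (17.994247436523438, 7.232017517089844), 13.08664608001709)
200 168 ((562.249267578125, 230.5690460205078), (17.387331008911133, 6.97084903717041), 12.597107887268066)
215 135 ((562.9859619140625, 230.88844299316406), (15.641047477722168, 5.613626956939697), 9.521350860595703)
```

View pics/c2.png

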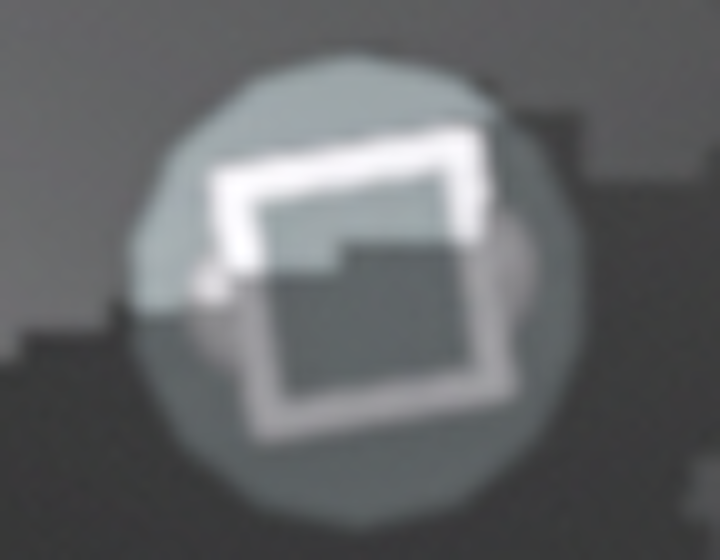

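The drive corners in the crop are TL (210,170), TR (480,123), BR (516,395) and BL (255,440), with the balls on the left and right flats. Turned about 10° anticlockwise.

```bash
python3 - <<'E'
from h import *
m=np.load('mill1.npy',allow_pickle=True).item()
q=np.array([[210,170],[480,123],[516,395],[255,440]])/10-.45+[295,105]
P=np.array([onz(m,u,144)[:2] for u in q]);e=np.roll(P,-1,0)-P
print(P,P.mean(0),np.linalg.norm(e,axis=1),np.degrees(np.arctan2(e[:,1],e[:,0])))
for z in(142,146):print(np.mean([onz(m,u,z) for u in q],0))
E
python3 -m jog '{"jaw":[91,91,91,91,91,91,91,91,91,91],"slide":[[-1,0,0],[-1,0,0],[-1,0,0],[-1,0,0],[-1,0,0],[-1,0,0],[-1,0,0],[-1,0,0],[-1,0,0],[-1,0,0]],"spin":[0,0,0,0,0,0,0,0,0,0]}'
python3 -m jog '{"jaw":[91,91,91,91,91],"slide":[[-1,0,0],[-1,0,0],[-0.7,0,0],[0,0,0],[0,0,0]],"spin":[0,0,0,0,0]}'
python3 - <<'E'
from h import *
s=env.state();m,im=shot('wrist','crank1');print(s['ee_pos'],s['ee_rot']); np.save('crank1.npy',m,allow_pickle=True)
E
```

```text
[[554.85934032 232.50067163]
 [570.71421799 235.15779002]
 [573.01695384 219.59516695]
 [557.46501135 216.97581524]] [564.01388087 226.05736096] [16.07598905 15.73206373 15.77098344 15.74200392] [   9.51378581  -81.58325509 -170.43962701   99.52764492]
[564.04855452 226.10692113 142.        ]
[563.97920722 226.00780079 146.        ]
time_s: 2.0
ee_pos: [559.5, -149.8, 214.1]
ee_rot: [180.0, 0.0, 89.9]
force: [0.3, -0.3, -1.1]
gripper_width: 91.4
gripper_force: 0.0
time_s: 2.5
ee_pos: [559.5, -228.8, 213.8]
ee_rot: [-180.0, -0.0, 89.9]
force: [-0.4, -0.5, -0.1]
gripper_width: 91.0
gripper_force: 0.0
[ 559.4505341  -228.83730894  213.80737249] [-1.79984382e+02 -3.46797034e-02  8.98655903e+01]
```

View pics/crank1.png

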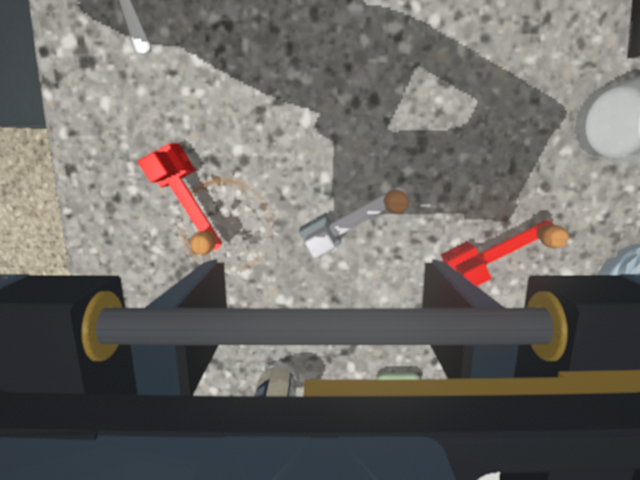

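The grey crank has its boss top near (319,243) and its knob at (397,202). The red look-alikes lie on either side, clear of it. Next I'll measure the boss top.

Run:
```python
from h import *
im=cv2.imread('pics/crank1.png'); m=np.load('crank1.npy',allow_pickle=True).item()
x0,y0=290,180;c=im[y0:270,x0:420]; g=cv2.cvtColor(c,cv2.COLOR_BGR2GRAY)
big=cv2.resize(c[25:85,5:65],(600,600),interpolation=cv2.INTER_CUBIC); cv2.imwrite('pics/c3.png',big)
hsv=cv2.cvtColor(c,cv2.COLOR_BGR2HSV)
k=(hsv[:,:,0]<15)&(hsv[:,:,1]>90); p=np.argwhere(k)
p=p[p[:,1]>80][:,::-1]+[x0,y0]; ku=p.mean(0);print('knob',ku,len(p),onz(m,ku,48))
```

```text
knob [396.08474576 201.35108959] 413 [ 621.56811541 -209.82375719   48.        ]
```

View pics/c3.png

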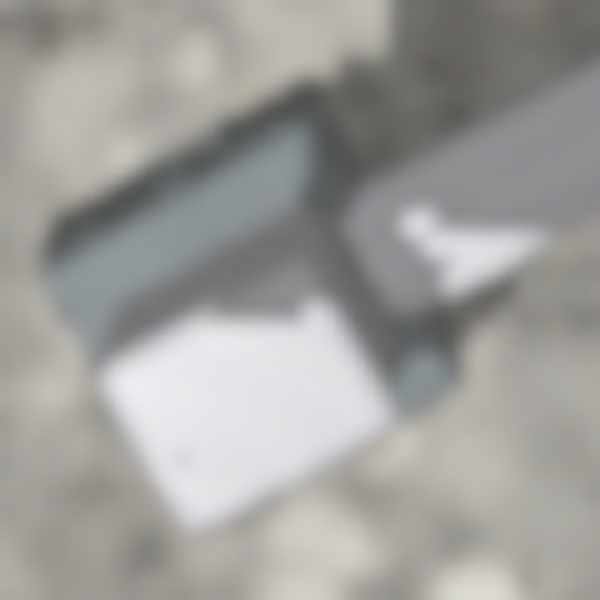

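Boss top corners in the crop are TL (100,375), BL (190,532) and BR (395,418), with the arm running off to the upper right.

Run:
```python
from h import *
m=np.load('crank1.npy',allow_pickle=True).item()
f=lambda u:np.array(u)/10-.45+[295,205]
q=[f(u) for u in [(100,375),(190,532),(395,418),(305,261)]]
P=np.array([onz(m,u,52)[:2] for u in q]);e=np.roll(P,-1,0)-P
c=P.mean(0);print(P,c,np.linalg.norm(e,axis=1),np.degrees(np.arctan2(e[:,1],e[:,0])))
k=onz(m,[396.1,201.4],46)[:2];d=k-c;print(k,np.linalg.norm(d),np.degrees(np.arctan2(d[1],d[0])))
# block outer top corners z=26
for u in [(50,235),(315,90),(455,365)]: print(onz(m,f(u),26))
for u in [(205,290)]:print('side/top test',onz(m,f(u),52))
print(env.state()['ee_rot'])
```

```text
[[ 542.32620492 -244.75901105]
 [ 550.04460282 -259.05415352]
 [ 568.08726058 -248.71742707]
 [ 560.24585267 -234.62933728]] [ 555.17598025 -246.78998223] [16.24576143 20.79387922 16.12333563 20.58455892] [ -61.63399192   29.80860524  119.10024135 -150.52125841]
[ 621.95062773 -210.15410664] 76.164564770693 28.751351716686877
[ 536.50308601 -237.79688206   26.        ]
[ 561.25096307 -224.1757321    26.        ]
[ 574.36774868 -250.40774093   26.        ]
side/top test [ 551.55821521 -237.17953697   52.        ]
[-1.79989550e+02 -3.43064407e-02  8.99397323e+01]
```

```bash
python3 -m jog '{"jaw":[70,60,50,50,50,50,50,50,50,50],"slide":[[-0.58,-0.14,0],[0,0,0.6],[0,0,0.8],[0,0,0.8],[0,0,0.8],[0,0,0.8],[0,0,0.6],[0,0,0.2],[0,0,0],[0,0,0]],"spin":[0.6,1,1,1,1,1,1,1,0,0]}'; python3 -c "
from h import *
print(env.state()['qpos'])"
```

```text
time_s: 3.55
ee_pos: [556.2, -244.8, 76.4]
ee_rot: [180.0, -0.0, 29.4]
force: [-0.4, -0.1, 0.6]
gripper_width: 49.5
gripper_force: 0.0
[-2.48411350e+01  2.76348932e+01  9.60902582e+01  9.50669298e-03
  5.62384102e+01  3.57325616e+01]
```

```bash
python3 -m jog '{"jaw":[50,50,50,50,0,0,0,0,0,0],"slide":[[-0.05,0.03,0.5],[0,0,0.6],[0,0,0.4],[0,0,0.07],[0,0,0],[0,0,0],[0,0,0],[0,0,0],[0,0,0],[0,0,0]],"spin":[0,0,0,0,0,0,0,0,0,0]}' 20
python3 -m jog '{"jaw":[0,0,0,0],"slide":[[0,0,0],[0,0,0],[0,0,0],[0,0,0]],"spin":[0,0,0,0]}' 50
```

```text
time_s: 4.55
ee_pos: [555.2, -247.0, 29.4]
ee_rot: [180.0, -0.0, 29.2]
force: [-0.7, 0.4, 3.2]
gripper_width: 17.9
gripper_force: 20.0
time_s: 4.95
ee_pos: [555.2, -247.0, 29.4]
ee_rot: [180.0, -0.0, 29.2]
force: [-1.6, 0.9, 5.6]
gripper_width: 17.4
gripper_force: 50.0
```

```bash
python3 -m jog '{"jaw":[0,0,0,0,0,0,0,0,0,0],"slide":[[0,0,-0.2],[0,0,-0.5],[0,0,-0.8],[0,0,-0.9],[0,0,-0.9],[0,0,-0.9],[0,0,-0.9],[0,0,-0.8],[0,0,-0.5],[0,0,-0.1]],"spin":[0,0,0,0,-0.5,-1,-1,-1,-1,-1]}'
python3 -m jog '{"jaw":[0,0,0,0,0,0],"slide":[[0,0,0],[0,0,0],[0,0,0],[0,0,0],[0,0,0],[0,0,0]],"spin":[-1,-1,-1,-0.26,0,0]}'
python3 - <<'E'
from h import *
m,im=shot('wrist','held'); s=env.state();print(s['ee_pos'],s['ee_rot'],s['force'],s['gripper_width'])
hsv=cv2.cvtColor(im,cv2.COLOR_RGB2HSV)
k=((hsv[:,:,0]<15)&(hsv[:,:,1]>90)).astype(np.uint8); k[290:]=0
n,l,st,ce=cv2.connectedComponentsWithStats(k)
for i in range(1,n):
    if st[i,4]>80: print(st[i],ce[i], im[l==i].mean(0))
z=s['ee_pos'][2]-29.4+48
np.save('held.npy',m,allow_pickle=True)
E
```

```text
time_s: 5.95
ee_pos: [555.6, -247.3, 225.8]
ee_rot: [179.8, 0.0, 73.5]
force: [-0.3, 0.2, -1.7]
gripper_width: 17.7
gripper_force: 50.0
time_s: 6.55
ee_pos: [554.7, -246.9, 223.4]
ee_rot: [-180.0, -0.0, 99.2]
force: [-0.2, 0.7, -1.0]
gripper_width: 17.7
gripper_force: 50.0
[ 554.75476568 -246.87456027  223.50157508] [-1.79965018e+02 -2.05159662e-02  9.92376329e+01] [-0.68629642  0.66451043 -1.16222841] 17.678062811061334
[ 296   91   58   59 2077] [322.13047665 118.1709196 ] [141.4357246  102.41839191  69.77997111]
[ 159   99   69  115 2636] [194.20751138 141.36456753] [211.40060698  87.16881639  80.55462822]
[ 438  236  125   50 2279] [488.29793769 258.02106187] [203.06713471  71.82185169  62.67266345]
[ 94 271  41  19 635] [114.12125984 281.48031496] [166.26771654  42.91023622  39.58425197]
```

View pics/held.png

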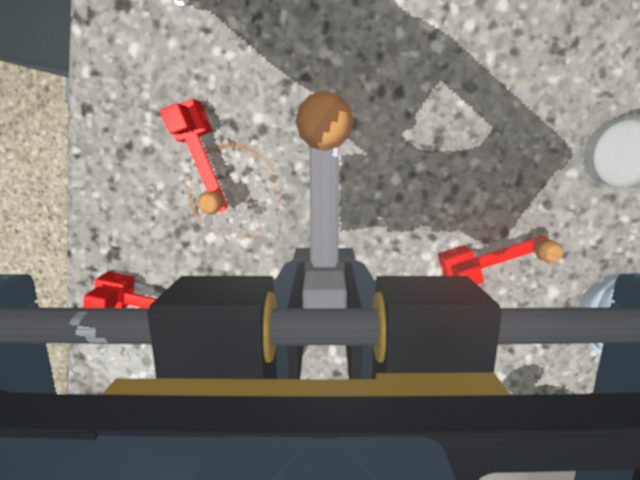

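The held crank points straight up the picture, with its knob centred at (325,120) and the boss square between the fingers. Next I'll work out the offset of the crank axis from the tool and the travel to the drive.

Run:
```python
from h import *
m=np.load('held.npy',allow_pickle=True).item(); im=cv2.imread('pics/held.png')
hsv=cv2.cvtColor(im,cv2.COLOR_BGR2HSV);k=((hsv[:,:,0]<20)&(hsv[:,:,1]>80)).astype(np.uint8)
k[:80]=0;k[160:]=0;k[:,:285]=0;k[:,365:]=0
c=max(cv2.findContours(k,0,1)[0],key=cv2.contourArea);(u,r)=cv2.minEnclosingCircle(c);print(u,r,cv2.fitEllipse(c))
p=np.array([554.75,-246.87]);y=np.radians(99.24);X=np.array([np.cos(y),np.sin(y)]);Y=np.array([np.sin(y),-np.cos(y)])
for h in(44,47,50):
    d=onz(m,u,223.5-29.4+h)[:2]-p; print(h,d@X,d@Y)
# arm edges: mid line
g=cv2.cvtColor(im,cv2.COLOR_BGR2GRAY)
for r0 in (170,200,230):print(r0,g[r0,304:346])
D=np.array([564.0,226.1]); d=D-p; print('move tool units',d@X/30,d@Y/30)
```

```text
(324.6470642089844, 120.0) 29.228525161743164 ((324.3562316894531, 119.90829467773438), (55.19207000732422, 57.07966232299805), 179.39500427246094)
44 76.26331094706323 0.15076565389746222
47 76.09342917023271 0.14947215114512247
50 75.9235473934022 0.14817864839267259
170 [186 187 186 184 178 165 147 145 152 156 156 157 156 157 156 156 156 155
 157 158 159 159 159 158 157 156 155 154 154 154 155 154 149 144 138 128
 113 103 101 102 103 103]
200 [179 179 181 185 187 175 154 145 150 155 155 156 155 156 156 155 155 156
 156 157 158 158 158 157 155 155 154 153 153 153 153 152 146 143 141 133
 117 108 108 108 107 103]
230 [165 163 161 163 167 163 151 146 149 153 155 153 155 154 154 154 154 154
 154 156 156 157 157 155 155 154 153 153 152 152 152 149 144 146 162 167
 153 150 163 167 164 153]
move tool units 15.511588607357156 2.835830348415903
```

```bash
python3 -m jog '{"jaw":[0,0,0,0,0,0,0,0,0,0],"slide":[[0.4,0.1,0],[0.8,0.2,0],[1,0.2,0],[1,0.2,0],[1,0.2,0],[1,0.2,0],[1,0.2,0],[1,0.2,0],[1,0.2,0],[1,0.2,0]],"spin":[0,0,0,0,0,0,0,0,0,0]}'
python3 -m jog '{"jaw":[0,0,0,0,0,0,0,0,0,0],"slide":[[1,0.2,0],[1,0.2,0],[1,0.2,0],[1,0.2,0],[1,0.14,0],[0.8,0.1,0],[0.4,0.1,0],[0.11,0,0],[0,0,0],[0,0,0]],"spin":[0,0,0,0,0,0,0,0,0,0]}'
python3 - <<'E'
from h import *
s=env.state();p=s['ee_pos'];y=np.radians(s['ee_rot'][2]);print(p,s['ee_rot'],s['force'])
d=np.array([564.0,226.1])-p[:2];print('units x',d@[np.cos(y),np.sin(y)]/30,'y',d@[np.sin(y),-np.cos(y)]/30,'down to mouth on 146:',(p[2]-29.4-146)/30)
E
```

```text
time_s: 7.6
ee_pos: [566.2, 36.8, 224.0]
ee_rot: [180.0, -0.0, 99.3]
force: [0.8, -0.0, -1.9]
gripper_width: 17.8
gripper_force: 50.0
time_s: 8.6
ee_pos: [569.9, 226.0, 223.9]
ee_rot: [-180.0, 0.0, 99.2]
force: [-0.4, -0.7, -1.5]
gripper_width: 17.4
gripper_force: 50.0
[569.88977512 226.01193931 223.90191542] [-1.79992512e+02  3.60401166e-02  9.92286207e+01] [-0.4077694  -0.74421165 -1.49686161]
units x 0.03438297418979895 y -0.19331389451588404 down to mouth on 146: 1.6167305139108938
```

```bash
python3 -m jog '{"jaw":[0,0,0,0,0,0,0],"slide":[[0.03,-0.19,0],[0,0,0.5],[0,0,0.5],[0,0,0.4],[0,0,0.1],[0,0,0],[0,0,0]],"spin":[0,0,0,0,0,0,0]}'
python3 - <<'E'
from h import *
s=env.state();p=s['ee_pos'];y=np.radians(s['ee_rot'][2]);print(p,s['ee_rot'],s['force'])
d=np.array([564.0,226.1])-p[:2];print('units x',d@[np.cos(y),np.sin(y)]/30,'y',d@[np.sin(y),-np.cos(y)]/30,'mouth',p[2]-29.4)
for c in('scene','side'):shot(c,c+'_pre')
a=cv2.imread('pics/scene_pre.png');b=cv2.imread('pics/side_pre.png')
ms,mi=env.camera_model('scene'),env.camera_model('side')
P=[564,226,146]
o=[]
for i,m in((a,ms),(b,mi)):
    u,v=proj(m,P)[0].astype(int);print(u,v);o.append(cv2.resize(i[v-30:v+30,u-20:u+20],(400,600),interpolation=cv2.INTER_CUBIC))
cv2.imwrite('pics/pre.png',np.hstack(o))
E
python3 -m jog '{"jaw":[0,0,0,0,0,0],"slide":[[0,0,0.07],[0,0,0.05],[0,0,0.05],[0,0,0.03],[0,0,0],[0,0,0]],"spin":[0,0,0,0,0,0]}'
```

```text
time_s: 9.3
ee_pos: [564.6, 227.0, 179.5]
ee_rot: [179.9, -0.0, 99.3]
force: [-0.2, -0.2, -1.6]
gripper_width: 17.7
gripper_force: 50.0
[564.55851644 226.99007136 179.51912305] [ 1.79929078e+02 -1.30928540e-02  9.92656331e+01] [-0.21479377 -0.22017202 -1.59563145]
units x -0.026284345308230508 y -0.02315137411569986 mouth 150.1191230510864
277 179
338 185
time_s: 10.0
ee_pos: [564.2, 227.0, 172.8]
ee_rot: [180.0, -0.0, 99.3]
force: [0.3, -0.0, -2.6]
gripper_width: 17.5
gripper_force: 50.0
```

```bash
python3 -m jog '{"jaw":[0,0,0],"slide":[[-0.03,-0.01,0],[0,0,0],[0,0,0]],"spin":[0,0,0]}'; python3 -m jog '{"jaw":[0,0,0,0],"slide":[[0,0,0.05],[0,0,0.03],[0,0,0],[0,0,0]],"spin":[0,0,0,0]}'
```

```text
time_s: 10.3
ee_pos: [564.0, 226.0, 172.9]
ee_rot: [180.0, -0.0, 99.3]
force: [-0.6, -0.9, -1.7]
gripper_width: 17.4
gripper_force: 50.0
time_s: 10.7
ee_pos: [564.0, 226.0, 170.4]
ee_rot: [-180.0, 0.0, 99.3]
force: [-0.3, 0.2, -0.7]
gripper_width: 17.4
gripper_force: 50.0
```

View pics/pre.png

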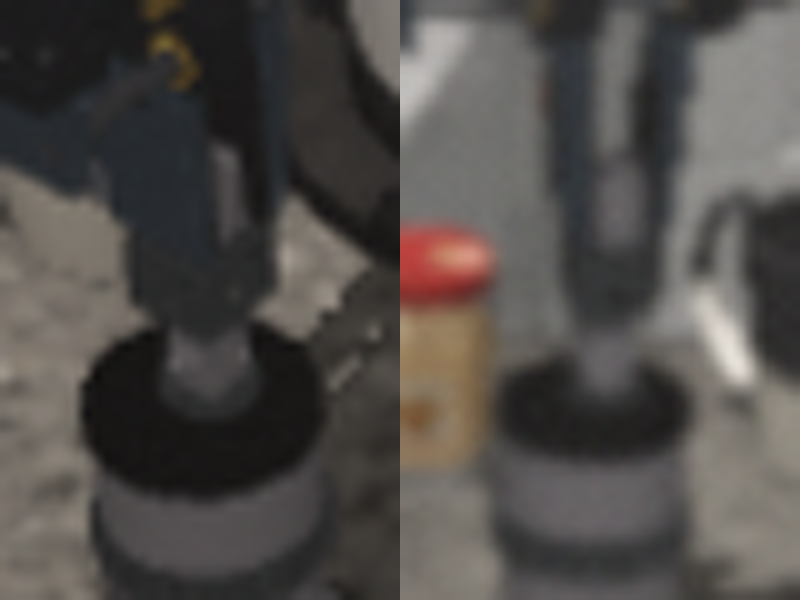

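Both views show the block directly above the drive, and the mouth is now below the drive's top with no force, so it has entered. I'll press on in small steps.

```bash
python3 -m jog '{"jaw":[0,0,0,0],"slide":[[0,0,0.05],[0,0,0.05],[0,0,0],[0,0,0]],"spin":[0,0,0,0]}'; python3 -m jog '{"jaw":[0,0,0],"slide":[[0,0,0.05],[0,0,0],[0,0,0]],"spin":[0,0,0]}'; python3 -m jog '{"jaw":[0,0,0],"slide":[[0,0,0.05],[0,0,0],[0,0,0]],"spin":[0,0,0]}' 60
```

```text
time_s: 11.1
ee_pos: [564.0, 226.0, 167.4]
ee_rot: [-180.0, 0.0, 99.3]
force: [0.0, 1.0, -2.1]
gripper_width: 17.8
gripper_force: 50.0
time_s: 11.4
ee_pos: [564.1, 226.1, 166.0]
ee_rot: [180.0, -0.0, 99.3]
force: [-0.5, -0.1, -1.1]
gripper_width: 17.5
gripper_force: 50.0
time_s: 11.7
ee_pos: [564.2, 226.1, 164.9]
ee_rot: [179.9, -0.0, 99.3]
force: [0.3, 0.9, 2.1]
gripper_width: 17.8
gripper_force: 60.0
```

```bash
J='python3 -m jog'; python3 -m jog '{"jaw":[0,0,0],"slide":[[0,0,0.05],[0,0,0],[0,0,0]],"spin":[0,0,0]}'; python3 -m jog '{"jaw":[0,0,0],"slide":[[0,0,0.05],[0,0,0],[0,0,0]],"spin":[0,0,0]}'; python3 -m jog '{"jaw":[0,0,0],"slide":[[0,0,0.05],[0,0,0],[0,0,0]],"spin":[0,0,0]}'
```

```text
time_s: 12.0
ee_pos: [564.4, 226.2, 163.8]
ee_rot: [179.9, -0.0, 99.3]
force: [-1.1, -0.3, 6.4]
gripper_width: 17.8
gripper_force: 60.0
time_s: 12.3
ee_pos: [563.9, 226.1, 160.8]
ee_rot: [-180.0, -0.0, 99.3]
force: [0.2, 0.2, -1.1]
gripper_width: 17.4
gripper_force: 60.0
time_s: 12.6
ee_pos: [563.8, 225.9, 159.2]
ee_rot: [-180.0, 0.0, 99.3]
force: [1.2, 0.2, -3.2]
gripper_width: 17.4
gripper_force: 60.0
```

```bash
python3 -m jog '{"jaw":[0,0,0,0],"slide":[[0,0,0.05],[0,0,0.05],[0,0,0],[0,0,0]],"spin":[0,0,0,0]}'; python3 -m jog '{"jaw":[0,0,0,0],"slide":[[0,0,0.05],[0,0,0.05],[0,0,0],[0,0,0]],"spin":[0,0,0,0]}';  python3 -m jog '{"jaw":[0,0,0],"slide":[[0,0,0.04],[0,0,0],[0,0,0]],"spin":[0,0,0]}'
```

```text
time_s: 13.0
ee_pos: [563.6, 225.8, 155.7]
ee_rot: [-179.9, 0.0, 99.3]
force: [1.9, 0.6, -8.6]
gripper_width: 17.8
gripper_force: 60.0
time_s: 13.4
ee_pos: [563.9, 226.0, 154.1]
ee_rot: [-180.0, -0.0, 99.3]
force: [-0.2, -0.2, -3.6]
gripper_width: 17.6
gripper_force: 60.0
time_s: 13.7
ee_pos: [564.1, 226.1, 153.0]
ee_rot: [180.0, -0.0, 99.3]
force: [-0.0, 0.2, -2.6]
gripper_width: 17.7
gripper_force: 60.0
```

```bash
python3 -m jog '{"jaw":[0,0,0],"slide":[[0,0,0.04],[0,0,0],[0,0,0]],"spin":[0,0,0]}'; python3 -m jog '{"jaw":[0,0,0],"slide":[[0,0,0.04],[0,0,0],[0,0,0]],"spin":[0,0,0]}'
```

```text
time_s: 14.0
ee_pos: [564.2, 226.2, 152.5]
ee_rot: [179.9, -0.0, 99.3]
force: [-0.6, -0.6, 4.7]
gripper_width: 17.3
gripper_force: 60.0
time_s: 14.3
ee_pos: [564.3, 226.2, 152.5]
ee_rot: [179.9, -0.0, 99.3]
force: [-2.9, -0.7, 10.1]
gripper_width: 17.4
gripper_force: 60.0
```

```bash
python3 -m jog '{"jaw":[0,0,0,0,0,0],"slide":[[0,0,0.04],[0,0,0],[0,0,0],[0,0,-0.08],[0,0,0],[0,0,0]],"spin":[0,0,0,0,0,0]}'; python3 -m jog '{"jaw":[0,0,0,0,0,0,0],"slide":[[0,0,0],[0,0,0],[0,0,0],[0,0,0],[0,0,0],[0,0,0],[0,0,0]],"spin":[0.4,0.7,0.7,0.7,0.7,0.7,0]}'
python3 -c "
from h import *
s=env.state();print(s['torque'],s['qpos'])"
```

```text
time_s: 14.9
ee_pos: [564.3, 226.2, 152.5]
ee_rot: [179.9, -0.0, 99.3]
force: [-2.1, -1.0, 7.2]
gripper_width: 17.7
gripper_force: 60.0
time_s: 15.6
ee_pos: [563.9, 226.4, 152.5]
ee_rot: [180.0, -0.0, 68.0]
force: [-3.3, -0.3, 7.7]
gripper_width: 17.3
gripper_force: 60.0
[-0.04355442  0.56069919 -0.00748378] [2.07708725e+01 2.36570799e+01 9.05881003e+01 3.70393369e-02
 6.57206464e+01 4.27596507e+01]
```

```bash
python3 -m jog '{"jaw":[0,0,0,0,0,0,0,0,0,0],"slide":[[0,0,0],[0,0,0],[0,0,0],[0,0,0],[0,0,0],[0,0,0],[0,0,0],[0,0,0],[0,0,0],[0,0,0]],"spin":[0.5,0.8,0.8,0.8,0.8,0.8,0.8,0.8,0.8,0.8]}'; python3 -m jog '{"jaw":[0,0,0,0],"slide":[[0,0,0],[0,0,0],[0,0,0],[0,0,0]],"spin":[0.2,0,0,0]}'
python3 -c "
from h import *
s=env.state();print(s['torque'],s['force'],s['qpos'])"
```

```text
time_s: 16.6
ee_pos: [563.6, 226.6, 152.5]
ee_rot: [-179.9, 0.0, 6.2]
force: [-3.6, -0.3, 7.9]
gripper_width: 17.6
gripper_force: 60.0
time_s: 17.0
ee_pos: [563.6, 226.6, 152.5]
ee_rot: [-179.9, 0.0, 4.9]
force: [-2.8, 0.7, 8.2]
gripper_width: 17.6
gripper_force: 60.0
[0.10627833 0.76702491 0.07304532] [-2.76239575  0.67600842  8.21496457] [2.07834045e+01 2.36515011e+01 9.05946102e+01 6.72962469e-02
 6.57502450e+01 1.05864464e+02]
```

```bash
python3 -m jog '{"jaw":[19,22,26,32,40,45,45,45],"slide":[[0,0,0],[0,0,0],[0,0,0],[0,0,0],[0,0,0],[0,0,0],[0,0,0],[0,0,0]],"spin":[0,0,0,0,0,0,0,0]}'; python3 -m jog '{"jaw":[45,45,45,45,45,45,45,45],"slide":[[0,0,-0.3],[0,0,-0.6],[0,0,-0.8],[0,0,-0.8],[0,0,-0.8],[0,0,-0.5],[0,0,0],[0,0,0]],"spin":[0,0,0,0,0,0,0,0]}'
python3 - <<'E'
from h import *
m,im=shot('wrist','end'); s=env.state();print(s['ee_pos'],s['ee_rot'],s['force'])
hsv=cv2.cvtColor(im,cv2.COLOR_RGB2HSV);k=((hsv[:,:,0]<20)&(hsv[:,:,1]>80)).astype(np.uint8)
k[290:]=0
n,l,st,ce=cv2.connectedComponentsWithStats(k)
y=np.radians(4.9)
print('expected knob px',proj(m,[564+76*np.cos(y),226.1+76*np.sin(y),123.1+47]),'if lifted 8mm',proj(m,[564+76*np.cos(y),226.1+76*np.sin(y),131.1+47]), 'radius',11*m['fx']/(m and 1)/ (np.linalg.norm(np.array([640,232.6,170])-ray(m,(320,240))[0])))
for i in range(1,n):
    if st[i,4]>150: print(st[i],ce[i],im[l==i].mean(0))
E
```

```text
time_s: 17.8
ee_pos: [564.0, 226.0, 151.6]
ee_rot: [180.0, -0.0, 4.9]
force: [-0.2, -0.2, 0.2]
gripper_width: 45.0
gripper_force: 0.0
time_s: 18.6
ee_pos: [563.8, 226.0, 265.6]
ee_rot: [-180.0, -0.0, 4.9]
force: [-0.5, -0.1, -1.0]
gripper_width: 45.0
gripper_force: 0.0
[563.50242693 225.86159921 264.83490181] [1.79977666e+02 7.27097057e-02 4.87980852e+00] [-0.28935402  0.51534975 -0.48521767]
expected knob px [[322.6138561  131.29830642]] if lifted 8mm [[322.58036711 130.89925065]] radius 16.215360567750672
[306 115  32  32 798] [321.73934837 130.88721805] [136.56265664  99.10526316  67.87969925]
[146 227  27  14 194] [159.08247423 233.29381443] [149.32989691 127.18556701  89.76804124]
[  91  234   64   54 2048] [121.58300781 260.95410156] [215.83837891  91.29541016  80.22802734]
```

Run:
```python
from h import *
rs=[]
for c in('scene','side'):
    m,im=shot(c,c+'_end'); e=proj(m,[639.7,232.6,170])[0]
    hsv=cv2.cvtColor(im,cv2.COLOR_RGB2HSV);k=((hsv[:,:,0]<20)&(hsv[:,:,1]>90)).astype(np.uint8)
    n,l,st,ce=cv2.connectedComponentsWithStats(k)
    for i in range(1,n):
        if st[i,4]>15 and np.linalg.norm(ce[i]-e)<15: print(c,e,st[i],ce[i]); rs.append(ray(m,ce[i]))
if len(rs)==2: print(tri(rs))
```

```text
scene [295.98755718 159.63726186] [292 156   8  10  59] [295.44067797 160.33898305]
side [360.36332182 178.35661259] [358 176   6   8  34] [360.47058824 179.61764706]
[641.01435527 237.07813755 163.61185331]
```

```bash
python3 -c "
from workcell import env
print(env.job_done())"
```

```text
the job is handed in; nothing more can be done
None
```

The crank is on the mill's square drive and down against its stop. I turned it about 94° clockwise against resistance and let go. My last camera check agrees with it being fully home, but I didn't measure the spindle's own turn. The job is handed in; the verdict wasn't shown.

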